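# Change the packs in a sprung battery charger

### The arm

A 6-joint arm with a two-finger parallel gripper is mounted at the origin on the work surface. World frame = base frame: x ahead of the robot, y to its left, z up, the work surface at z = 0. Lengths are in m, angles in rad, forces in N, time in s.
With the tool pointing down it reaches from about 0.25 to 0.8 m from the base axis. Payload 3.9 kg.
Tool frame: the origin (TCP) lies at the very end of the fingers, on their centre line; the grasp point (between the pads) lies 19 mm behind it (r.tcp_to_grasp is the z of the grasp point in the tool frame, in m); z points along the fingers, y is the line along which they close (so a half turn about z gives the same grasp; the last joint's range is limited). The gripper opens to 85 mm and grips with 20 to 120 N. Pads are 22 mm wide; open, the fingers measure 114 mm over their backs; the gripper's body (76 mm by 85 mm) begins 54 mm behind the grasp point. The pads swing forward as they close: fully open they stand 13 mm farther back than shut.
Start: joints at [1.329, 0.26, -0.138, 1.173, 0, 1.571], TCP at [0.126, 0.51, 0.231] pointing down, gripper open.
Joint ranges: [-2.78, 2.78], [-0.83, 1.72], [-1.28, 1.37], [-1.9, 2.12], [-1.57, 1.48], [-3.14, 3.14]. Speed limits (rad/s): [2.57, 2.57, 3.14, 3.14, 3.14, 3.14].

### API

Orientations are given as a unit quaternion [w, x, y, z].
In Python, from bench import status, get_image, job, r gives the robot as it stands. The module is installed in compiled form; this text tells all that it offers.
- The arm moves only by the shell command python3 -m creep 'ROWS' [FORCE]. ROWS is text: rows parted by semicolons, each of 7 numbers parted by spaces: the shift along the world's x, y, z in cm, then the turn, a rotation vector about the world's x, y, z in rad, then the finger opening in cm, from 0 to 8.54. In form: dx dy dz wx wy wz gripper; .... A call has 1 to 10 rows; each row is the pose to reach, as a shift and turn from the pose commanded when the call began; what a row does not reach only later rows make up. A row lasts 1/10 s, in which the tool goes at most 50 mm and 8.59 degrees, less where a joint would pass 70% of its speed; a pose out of reach is approached as far as the arm can. A call with a gripper value outside its range is refused whole. The fingers move at their own pace and stop on an object; FORCE is the grip in N (left out, the last holds). Time passes only in rows, so rows that repeat a pose let the fingers close. It gives the time, the measured TCP pose, the force, the opening and the grip force at its end, in the units of the state.
- status.get_obs(): the state, without advancing time (a new reading comes with each control period).
- get_image(name): name is "scene" or "top" or "wrist"; returns a dict with "image" (480x640x3 uint8, red, green, blue), "fx", "fy", "cx", "cy" (pixels), "position" and "attitude" of the camera in the world. Camera axes: x right, y up, looking along -z (the intrinsics and any distortion apply to the point x, -y, -z); pixel columns grow to the right and rows downward; lengths in m; the calibration is good to about 2 mm. The wrist camera is an equidistant fisheye: a pixel r from the principal point sees the ray r / f radians off the axis. A picture is of the moment at which its call begins. There is no depth.
- job.finish_job(): hands the job in; it is judged then, once.
The state is a dict: "time_s": time; "joint_positions": joint angles; "qvel": joint speeds; "effort": joint torques, N m; "tcp_pos": TCP position; "eef_rot": TCP orientation; "contact_force": force on the tool from outside, world axes, zero at the start; "wrist_torque": the same for the moment, N m; "opening": finger opening in m; "finger_force": force on a finger pad.
Only numpy, scipy, OpenCV 4.12 (cv2) and the standard library are available. Lean on these libraries where they do the work, as an engineer would, in place of code of your own. Each camera call takes 0.05 s, during which the arm holds its last target. There are 200 camera calls.

### The job

Change the packs in the battery charger: lift its guard until it stays open by itself, move the charged green packs out of the bays into the orange tray, lying flat and not stacked, and load every blue pack into a bay of its own by pushing the sprung orange carriage back and laying the pack flat, straight and centred on the white floor between front lip and carriage. When all are in, shut the guard fully and only then throw the red lever over to start; leave the other things on the bench where they are.

Things in the scene. Friction and masses are not known exactly. Their poses are not given: they have to be found in the camera images.
- charger: Grey three-bay battery charger, fixed: base 200 mm (its x, front to back) x 210 mm (y) x 30 mm high (its top is the bay floor); origin at the centre of its underside, front (-x) towards the robot. A black lip 8 mm high, 10 mm thick, runs along the front of all bays, its back face 62 mm in front of the origin. A pod for the lever, also 30 mm high, stands on its +y side.
- guard (a joint): Clear guard with yellow frame over the bays, hinged at the back of the charger; rad, 0 = shut (level, 80 mm above the table), 1.6 = open (upright, 195 mm high above the hinge: go round it). Two dark steel counterweights: below about 0.8 rad it falls shut by itself, beyond about 0.95 rad it falls open and rests there. About 0.6 N at the bar lifts it.
- guard_bar (a point): Middle of the guard's yellow pull bar: a round bar 10 mm thick along the charger's y, 90 mm free between its two arms, 45 mm of free space between it and the guard's panel; it can be pinched from above with the fingers closing across it (charger x) and then turns between the pads. 195 mm from the hinge axis. Moves with the guard.
- guard_hinge (a point): Point on the hinge axis of the guard, at the middle of the charger's width, 80 mm above the table. Axes as the charger; at guard angle a the bar lies 195 mm x cos(a) in front of (-x) and 195 mm x sin(a) above it.
- start (a joint): Red start lever on the pod; rad, 0 = off (leaning to the charger's front, -x), 1.0 = on (leaning to its back, +x). Stays where it is left.
- start_tip (a point): Top end of the red start lever, which is about 70 mm long.
- bay0 (a point): Bay on the charger's -y side (white floor 40 mm wide; bays 62 mm apart): where the centre of a seated pack lies, 14 mm above the bay floor, 44 mm above the table. Axes as the charger; the pack lies along x, one end against the front lip (32 mm in front of this point), the other pressed by the orange carriage.
- carriage0 (a joint): Sprung orange carriage of bay0, 36 mm wide, 14 mm thick, top 34 mm above the bay floor; m pushed back (+x): 0 = empty (gap to the lip 50 mm), 0.014 = a 64 mm pack in place, 0.028 = stop (gap 78 mm). Spring 2.5 N at 0, 6 N at 0.014, 9.5 N at the stop. It can be pushed back with the end of a held pack.
- bay1 (a point): Bay on the charger's middle (white floor 40 mm wide; bays 62 mm apart): where the centre of a seated pack lies, 14 mm above the bay floor, 44 mm above the table. Axes as the charger; the pack lies along x, one end against the front lip (32 mm in front of this point), the other pressed by the orange carriage.
- carriage1 (a joint): Sprung orange carriage of bay1, 36 mm wide, 14 mm thick, top 34 mm above the bay floor; m pushed back (+x): 0 = empty (gap to the lip 50 mm), 0.014 = a 64 mm pack in place, 0.028 = stop (gap 78 mm). Spring 2.5 N at 0, 6 N at 0.014, 9.5 N at the stop. It can be pushed back with the end of a held pack.
- bay2 (a point): Bay on the charger's +y side (white floor 40 mm wide; bays 62 mm apart): where the centre of a seated pack lies, 14 mm above the bay floor, 44 mm above the table. Axes as the charger; the pack lies along x, one end against the front lip (32 mm in front of this point), the other pressed by the orange carriage.
- carriage2 (a joint): Sprung orange carriage of bay2, 36 mm wide, 14 mm thick, top 34 mm above the bay floor; m pushed back (+x): 0 = empty (gap to the lip 50 mm), 0.014 = a 64 mm pack in place, 0.028 = stop (gap 78 mm). Spring 2.5 N at 0, 6 N at 0.014, 9.5 N at the stop. It can be pushed back with the end of a held pack.
- packA: Flat (discharged) battery pack: blue square bar, black band round its middle, 64 mm long (its own x axis) by 28 x 28 mm, 90 g, brass contact on both ends, usable either way round, any long face down. Origin at its centre (14 mm above the table when it lies there). It may be absent.
- packB: Flat (discharged) battery pack: blue square bar, black band round its middle, 64 mm long (its own x axis) by 28 x 28 mm, 90 g, brass contact on both ends, usable either way round, any long face down. Origin at its centre (14 mm above the table when it lies there). It may be absent.
- packC: Flat (discharged) battery pack: blue square bar, black band round its middle, 64 mm long (its own x axis) by 28 x 28 mm, 90 g, brass contact on both ends, usable either way round, any long face down. Origin at its centre (14 mm above the table when it lies there). It may be absent.
- full0: Charged battery pack, in bay0 at the start: like the blue packs (64 x 28 x 28 mm, 64 mm along its x axis, black band, 90 g) but green. Origin at its centre.
- full2: Charged battery pack, in bay2 at the start: like the blue packs (64 x 28 x 28 mm, 64 mm along its x axis, black band, 90 g) but green. Origin at its centre.
- tray_in (a point): Orange open tray for charged packs, fixed: 110 mm (its x) x 180 mm (its y) outside, walls 5 mm thick, 25 mm high; this point is the centre of its inner floor, 5 mm above the table, axes as the tray.
- meter: Yellow multimeter, 150 x 75 x 34 mm; bystander, origin at its underside. Leave it alone.
- handset: White telephone handset, 190 mm long, 50 mm wide, 42 mm high; bystander, origin at its underside. Leave it alone.
- board: Brown circuit board with parts on it, 100 x 75 x 30 mm; bystander, origin at its underside. Leave it alone.
- spool: Aluminium solder spool, 52 mm across, 40 mm high; bystander, origin at its underside. Leave it alone.
- driver: Red-handled screwdriver lying flat; bystander, origin at its underside. Leave it alone.
- jar: Amber jar, 48 mm across, 60 mm high; bystander, origin at its underside. Leave it alone.
Things that resemble listed ones, but are neither listed nor needed, are in the scene too. Leave any brown or pink look-alike of the packC alone.

How it is judged:
On the way, in this order (a step that is already met when the one before it is completed fails the run):
1. the guard rests open by itself (beyond 1.4 rad, untouched by the fingers) (value of joint guard above 1.4 rad and contact force between the fingers and guard below 0.1 N), for 0.3 s.
2. every blue pack present lies seated in a bay and every green one in the tray, let go, with the guard still open (((horizontal distance between packA and bay0 below 0.008 m and z of packA in the frame of bay0 below 0.004 m and angle between the x axis of packA and the x axis of bay0, either way round below 0.12 rad) or (horizontal distance between packA and bay1 below 0.008 m and z of packA in the frame of bay1 below 0.004 m and angle between the x axis of packA and the x axis of bay1, either way round below 0.12 rad) or (horizontal distance between packA and bay2 below 0.008 m and z of packA in the frame of bay2 below 0.004 m and angle between the x axis of packA and the x axis of bay2, either way round below 0.12 rad)) and ((horizontal distance between packB and bay0 below 0.008 m and z of packB in the frame of bay0 below 0.004 m and angle between the x axis of packB and the x axis of bay0, either way round below 0.12 rad) or (horizontal distance between packB and bay1 below 0.008 m and z of packB in the frame of bay1 below 0.004 m and angle between the x axis of packB and the x axis of bay1, either way round below 0.12 rad) or (horizontal distance between packB and bay2 below 0.008 m and z of packB in the frame of bay2 below 0.004 m and angle between the x axis of packB and the x axis of bay2, either way round below 0.12 rad)) and ((horizontal distance between packC and bay0 below 0.008 m and z of packC in the frame of bay0 below 0.004 m and angle between the x axis of packC and the x axis of bay0, either way round below 0.12 rad) or (horizontal distance between packC and bay1 below 0.008 m and z of packC in the frame of bay1 below 0.004 m and angle between the x axis of packC and the x axis of bay1, either way round below 0.12 rad) or (horizontal distance between packC and bay2 below 0.008 m and z of packC in the frame of bay2 below 0.004 m and angle between the x axis of packC and the x axis of bay2, either way round below 0.12 rad)) and x of full0 in the frame of tray_in between -0.05 and 0.05 m and y of full0 in the frame of tray_in between -0.085 and 0.085 m and z of each of full0, full2 in the frame of tray_in below 0.022 m and x of full2 in the frame of tray_in between -0.05 and 0.05 m and y of full2 in the frame of tray_in between -0.085 and 0.085 m and value of joint guard above 1.3 rad and contact force between the fingers and packA below 0.1 N and contact force between the fingers and packB below 0.1 N and contact force between the fingers and packC below 0.1 N and contact force between the fingers and full0 below 0.1 N and contact force between the fingers and full2 below 0.1 N), for 0.2 s.
3. the guard is shut (below 0.06 rad) and the lever still off (value of joint guard below 0.06 rad and value of joint start below 0.5 rad), for 0.2 s.
4. the lever is thrown to on (value of joint start above 0.8 rad), for 0.2 s.
At the end, for the whole second after the job is handed in: Each blue pack lies in its own bay: centre within 8 mm (plan) of the bay point, under 4 mm above it, length within 0.12 rad of the bay; each green pack lies inside the tray, centre under 22 mm above its floor; all at rest; guard shut within 0.06 rad; lever beyond 0.8 rad (((horizontal distance between packA and bay0 below 0.008 m and z of packA in the frame of bay0 below 0.004 m and angle between the x axis of packA and the x axis of bay0, either way round below 0.12 rad) or (horizontal distance between packA and bay1 below 0.008 m and z of packA in the frame of bay1 below 0.004 m and angle between the x axis of packA and the x axis of bay1, either way round below 0.12 rad) or (horizontal distance between packA and bay2 below 0.008 m and z of packA in the frame of bay2 below 0.004 m and angle between the x axis of packA and the x axis of bay2, either way round below 0.12 rad)) and ((horizontal distance between packB and bay0 below 0.008 m and z of packB in the frame of bay0 below 0.004 m and angle between the x axis of packB and the x axis of bay0, either way round below 0.12 rad) or (horizontal distance between packB and bay1 below 0.008 m and z of packB in the frame of bay1 below 0.004 m and angle between the x axis of packB and the x axis of bay1, either way round below 0.12 rad) or (horizontal distance between packB and bay2 below 0.008 m and z of packB in the frame of bay2 below 0.004 m and angle between the x axis of packB and the x axis of bay2, either way round below 0.12 rad)) and ((horizontal distance between packC and bay0 below 0.008 m and z of packC in the frame of bay0 below 0.004 m and angle between the x axis of packC and the x axis of bay0, either way round below 0.12 rad) or (horizontal distance between packC and bay1 below 0.008 m and z of packC in the frame of bay1 below 0.004 m and angle between the x axis of packC and the x axis of bay1, either way round below 0.12 rad) or (horizontal distance between packC and bay2 below 0.008 m and z of packC in the frame of bay2 below 0.004 m and angle between the x axis of packC and the x axis of bay2, either way round below 0.12 rad)) and x of full0 in the frame of tray_in between -0.05 and 0.05 m and y of full0 in the frame of tray_in between -0.085 and 0.085 m and z of each of full0, full2 in the frame of tray_in below 0.022 m and x of full2 in the frame of tray_in between -0.05 and 0.05 m and y of full2 in the frame of tray_in between -0.085 and 0.085 m and value of joint guard below 0.06 rad and value of joint start above 0.8 rad and linear speed of each of packA, packB, packC, full0, full2 below 0.03 m/s); the robot touches nothing.
It fails at once if a bystander (meter, handset, circuit board, spool, screwdriver, jar) is pushed more than 50 mm from its place (distance of any of meter, handset, board, spool, driver, jar from where it was at the start of the episode above 0.05 m).
Of packA, packB, packC only 2 to 3 are there at a start; the rules pass over those that are not, and their reading is None.
At some moment in a run one of packA, packB, packC may be knocked a few centimetres aside while the robot is not near it.
Once in a run the grip may slacken for a moment while it holds something.
It also fails if it takes over 210 s, if anything falls off the work surface, if the arm or the gripper's body presses on something with over 40 N, if the wrist force passes 120 N, or if a joint passes its speed limit or range.

## Working session

There is one attempt and no reset: what is moved stays moved. The work goes in short steps, Python scripts to look and compute and a shell command to move; the robot and the scene stay as the last step left them, time stands still between calls to the robot, and variables do not carry over. Pictures are saved under pics/ and viewed, at most 14 in all, crops included, and the job is handed in when it is done.

```bash
mkdir -p pics
cat > h.py <<'E'
import numpy as np, cv2
from scipy.spatial.transform import Rotation as R
from bench import status, get_image, job, r
def q2R(q): return R.from_quat([q[1],q[2],q[3],q[0]]).as_matrix()
def snap(name,fn):
    d=get_image(name); cv2.imwrite('pics/'+fn,d['image'][:,:,::-1])
    import pickle; pickle.dump(d,open('pics/'+fn+'.pkl','wb')); return d
def load(fn):
    import pickle; return pickle.load(open('pics/'+fn+'.pkl','rb'))
def att(d):
    a=np.array(d['attitude'],float)
    return a if a.shape==(3,3) else q2R(a)
def px2w(d,u,v,z,fish=False):
    x=(u-d['cx'])/d['fx']; y=(v-d['cy'])/d['fy']
    if fish:
        t=np.hypot(x,y); s=np.sin(t)/t if t>1e-9 else 1; ray=np.array([x*s,-y*s,-np.cos(t)])
    else: ray=np.array([x,-y,-1])
    w=att(d)@ray; p=np.array(d['position']); return p+w*(z-p[2])/w[2]
def w2px(d,P,fish=False):
    c=att(d).T@(np.array(P)-np.array(d['position'])); x,y,z=c[0],-c[1],-c[2]
    if fish:
        rr=np.hypot(x,y); t=np.arctan2(rr,z); k=t/rr if rr>1e-9 else 1; return d['cx']+d['fx']*x*k, d['cy']+d['fy']*y*k
    return d['cx']+d['fx']*x/z, d['cy']+d['fy']*y/z
E
python3 - <<'E'
from h import *
for n in ("scene","top"):
    d=snap(n,n+'0.png'); print(n,d['position'],d['attitude'],d['fx'],d['cx'],d['cy'],[k for k in d])
o=status.get_obs(); print(o['tcp_pos'],o['eef_rot'],o['opening'],r.tcp_to_grasp)
E
```

```text
scene [ 1.18147858 -0.09353105  0.85035614] [0.68687902 0.27434919 0.2457211  0.6265388 ] 440.1798450719262 322.83359060325813 248.55535416464122 ['image', 'fx', 'fy', 'cx', 'cy', 'position', 'attitude']
top [ 0.24747298 -0.04049431  1.61130042] [-0.69592061 -0.06220738  0.05377154  0.71339566] 536.2937131955767 315.54071226526236 232.51375953624577 ['image', 'fx', 'fy', 'cx', 'cy', 'position', 'attitude']
[0.12555254 0.50914995 0.23054942] [-9.83439438e-05  1.20589763e-01  9.92702046e-01 -8.64258391e-04] 0.08535064367416378 -0.0187
```

View pics/top0.png

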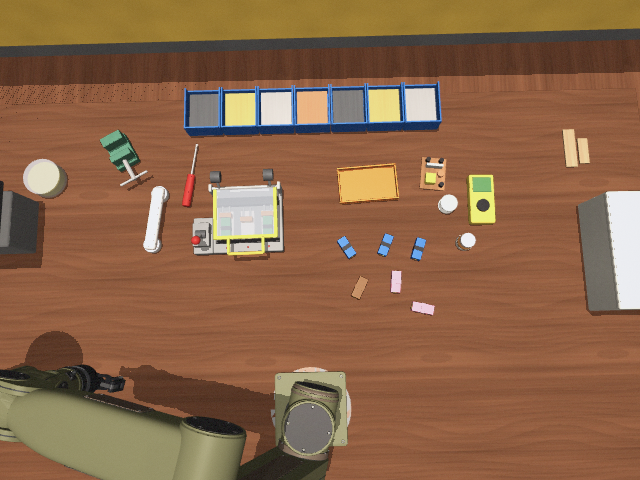

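View pics/scene0.png

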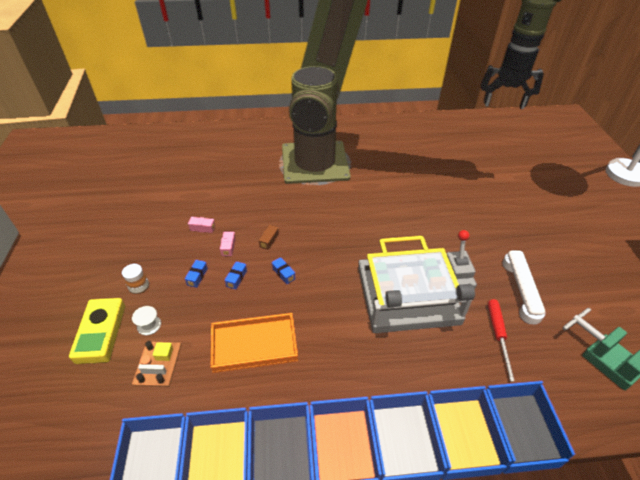

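Seen in top: blue packs at (346,247), (385,244) and (418,249). Look-alikes are brown (360,287) and pink (396,281), (423,308). The charger is at (247,220), its bar at (247,252), the lever at (196,240), and the tray at (367,184). I choose the three blue ones and check them in a crop.

Run:
```python
from h import *
d=load('top0.png'); im=d['image'][:,:,::-1][150:320,185:445]
cv2.imwrite('pics/c1.png',cv2.resize(im,None,fx=3,fy=3,interpolation=cv2.INTER_CUBIC))
def comp(lo,hi,z,a):
    hsv=cv2.cvtColor(d['image'],cv2.COLOR_RGB2HSV)
    m=cv2.inRange(hsv,lo,hi); m[:140]=0; m=cv2.morphologyEx(m,cv2.MORPH_CLOSE,np.ones((5,5)))
    for c in cv2.findContours(m,0,2)[0]:
        if cv2.contourArea(c)>a:
            (u,v),s,an=cv2.minAreaRect(c); b=cv2.boxPoints(((u,v),s,an))
            W=np.array([px2w(d,*p,z)[:2] for p in b]); e=[W[1]-W[0],W[2]-W[1]]; e.sort(key=np.linalg.norm)
            print((round(u),round(v)),px2w(d,u,v,z).round(4),'yaw',np.arctan2(e[1][1],e[1][0]).round(3),np.linalg.norm(e,axis=1).round(3))
print('blue');comp((100,120,60),(125,255,255),.025,60)
print('tray');comp((10,150,120),(20,255,255),.02,300)
```

```text
blue
(418, 248) [ 0.4545 -0.328   0.025 ] yaw -0.339 [0.029 0.067]
(346, 247) [ 0.4647 -0.1147  0.025 ] yaw -2.576 [0.028 0.063]
(385, 244) [ 0.4691 -0.2313  0.025 ] yaw -0.404 [0.028 0.066]
tray
(368, 184) [ 0.6575 -0.1885  0.02  ] yaw -1.533 [0.123 0.192]
```

View pics/c1.png

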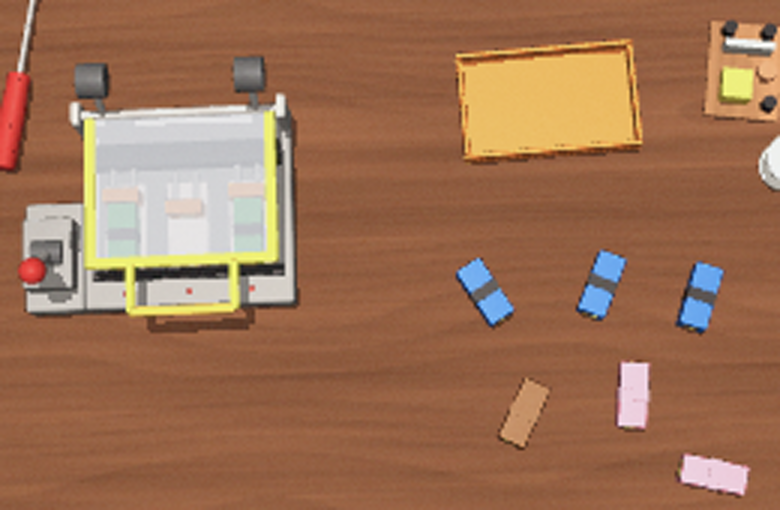

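The crop shows three genuine blue packs with black bands. The guard bar runs from (130,312) to (237,308), the lever ball is at (32,270), and bay1 is empty.

Run:
```python
from h import *
d=load('top0.png'); f=lambda u,v,z: px2w(d,185+u/3-.33,150+v/3-.33,z)
for n,u,v,z in [('barL',130,312,.08),('barR',237,308,.08),('bar',183.5,310,.08),('frL',29,313,.03),('frR',297,303,.03),('bkR',286,100,.03),('postL',76,115,.08),('postR',282,103,.08),('ball',32,270,.1),('trTL',457,56,.025),('trTR',632,42,.025),('trBR',641,144,.025),('trBL',467,159,.025),('panelL',88,265,.08),('panR',276,258,.08)]:
    print(n,f(u,v,z).round(4))
d=load('scene0.png')
print([px2w(d,*p).round(3) for p in [(383,242,.08),(425,238,.08),(404,240,.08)]])
```

```text
barL [0.4462 0.2285 0.08  ]
barR [0.4474 0.1256 0.08  ]
bar [0.4468 0.177  0.08  ]
frL [0.4542 0.3378 0.03  ]
frR [0.4574 0.0714 0.03  ]
bkR [0.665  0.0797 0.03  ]
postL [0.6422 0.2822 0.08  ]
postR [0.6488 0.0798 0.08  ]
ball [0.4863 0.3187 0.1   ]
trTL [ 0.7077 -0.0949  0.025 ]
trTR [ 0.7175 -0.2736  0.025 ]
trBR [ 0.6108 -0.2775  0.025 ]
trBL [ 0.6001 -0.1018  0.025 ]
panelL [0.4929 0.2693 0.08  ]
panR [0.4951 0.0875 0.08  ]
[array([0.452, 0.128, 0.08 ]), array([0.448, 0.233, 0.08 ]), array([0.45, 0.18, 0.08])]
```

```bash
python3 -m creep '32.1 -33.2 -6 0 0 -1.31 4;32.1 -33.2 -6 0 0 -1.31 4;32.1 -33.2 -6 0 0 -1.31 4;32.1 -33.2 -6 0 0 -1.31 4;32.1 -33.2 -6 0 0 -1.31 4;32.1 -33.2 -6 0 0 -1.31 4;32.1 -33.2 -6 0 0 -1.31 4;32.1 -33.2 -6 0 0 -1.31 4;32.1 -33.2 -6 0 0 -1.31 4;32.1 -33.2 -6 0 0 -1.31 4' 30
python3 - <<'E'
from h import *
d=snap('wrist','w1.png'); print(d['position'],d['fx'],d['cx'],d['cy'])
o=status.get_obs(); print(o['tcp_pos'],o['eef_rot'],o['opening'],o['contact_force'],o['time_s'],o['joint_positions'])
for P in [(.4468,.177,.08),(.527,.177,.03)]: print(w2px(d,P,True))
E
```

```text
time_s: 1.1
tcp_pos: [0.449, 0.1744, 0.1704]
eef_rot: [0.001, 0.703, 0.711, -0.0]
contact_force: [-0.2, 1.0, -0.6]
opening: 0.0401
finger_force: 0.0
[0.44658927 0.25115307 0.31294202] 371.64829954431775 317.95708884226457 240.81038633438254
[0.4494066  0.17409768 0.17024437] [ 8.85091896e-04  7.02380011e-01  7.11801354e-01 -6.07474885e-04] 0.04030303503238324 [ 3.02032882 -1.57845568 -0.06137404] 1.15 [ 0.37099677  0.22349109 -0.35362683  0.99406371 -0.00211215  1.92846961]
(np.float64(316.93280586967103), np.float64(242.0725882368426))
(np.float64(416.573700057551), np.float64(224.4053937236667))
```

View pics/w1.png

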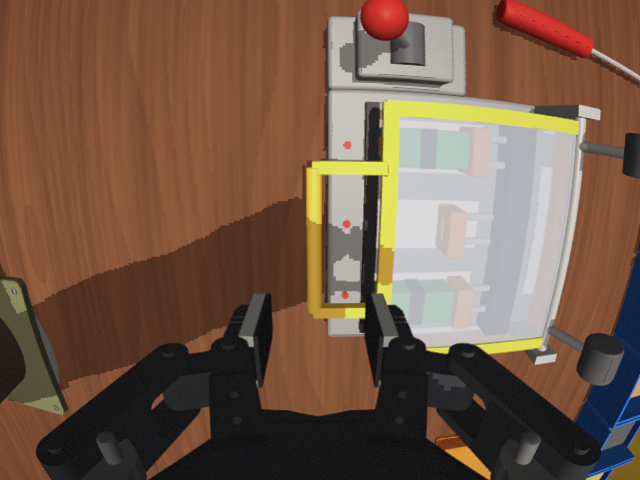

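The wrist view shows the bar between (317,165) and (314,312), with its middle at (316,238), matching the prediction. Now descending to pinch it.

```bash
python3 -m creep '-0.3 0.4 -4 0 0 0 4;-0.3 0.4 -8 0 0 0 4;-0.3 0.4 -10.9 0 0 0 4;-0.3 0.4 -10.9 0 0 0 4;-0.3 0.4 -10.9 0 0 0 0.6;-0.3 0.4 -10.9 0 0 0 0.6;-0.3 0.4 -10.9 0 0 0 0.6;-0.3 0.4 -10.9 0 0 0 0.6;-0.3 0.4 -10.9 0 0 0 0.6;-0.3 0.4 -10.9 0 0 0 0.6' 30
```

```text
time_s: 2.15
tcp_pos: [0.4463, 0.1826, 0.0638]
eef_rot: [0.001, 0.7, 0.714, 0.002]
contact_force: [5.2, 0.9, 5.8]
opening: 0.0084
finger_force: 29.8
```

```bash
python3 -m creep '0.4 0 3.9 0 0 0 0.6;1.55 0 7.6 0 0 0 0.6;3.4 0.1 11 0 0 0 0.6;5.9 0.1 14 0 0 0 0.6;9 0.2 16.4 0 0 0 0.6;12.4 0.25 18.2 0 0 0 0.6;15.2 0.3 19 0 0 0 0.6;17.8 0.35 19.4 0 0 0 0.6;17.8 0.35 19.4 0 0 0 0.6;17.8 0.35 19.4 0 0 0 0.6'
```

```text
time_s: 3.15
tcp_pos: [0.6224, 0.1852, 0.2579]
eef_rot: [0.0, 0.701, 0.714, 0.001]
contact_force: [-0.3, -1.4, 7.7]
opening: 0.0086
finger_force: 32.2
```

```bash
python3 -m creep '0 0 0 0 0 0 5;0 0 0 0 0 0 5;0 0 0 0 0 0 5;0 0 3 0 0 0 5;0 0 7 0 0 0 5;-4 0 8 0 0 0 5;-9 0 8 0 0 0 5;-14 0 8 0 0 0 8;-15 0 8 0 0 0 8;-15 0 8 0 0 0 8'
python3 - <<'E'
from h import *
d=snap('wrist','w2.png');print(status.get_obs()['tcp_pos'])
E
```

```text
time_s: 4.15
tcp_pos: [0.4695, 0.1851, 0.3367]
eef_rot: [-0.0, 0.7, 0.714, -0.0]
contact_force: [0.5, 0.6, -0.4]
opening: 0.0799
finger_force: 0.0
[0.47152703 0.18535891 0.3366093 ]
```

View pics/w2.png

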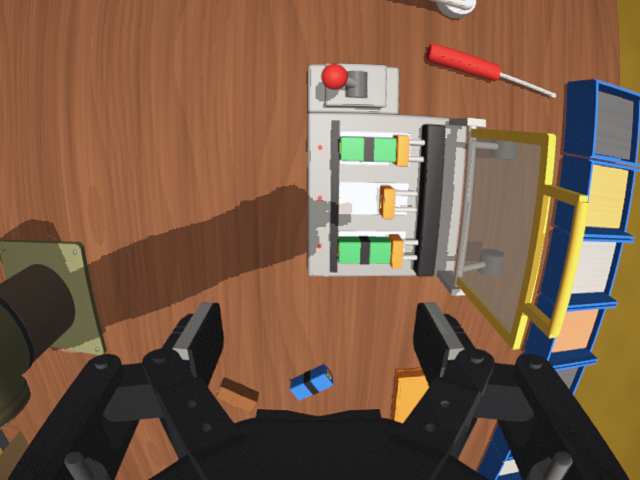

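Guard is upright and open by itself. The green packs are at (368,149) and (364,250), the empty bay1 floor at (360,200) and its carriage at (387,202).

Run:
```python
from h import *
d=load('w2.png'); f=lambda u,v,z: px2w(d,u,v,z,True).round(4)
im=d['image'][100:290,290:480][:,:,::-1]; cv2.imwrite('pics/c2.png',cv2.resize(im,None,fx=3,fy=3,interpolation=cv2.INTER_CUBIC))
hsv=cv2.cvtColor(d['image'],cv2.COLOR_RGB2HSV)
for nm,lo,hi,z in [('green',(50,100,60),(80,255,255),.058),('blue',(100,120,60),(125,255,255),.028)]:
  m=cv2.morphologyEx(cv2.inRange(hsv,lo,hi),cv2.MORPH_CLOSE,np.ones((9,9)))
  for c in cv2.findContours(m,0,2)[0]:
    if cv2.contourArea(c)>300:
        b=cv2.boxPoints(cv2.minAreaRect(c)); W=np.array([f(*p,z) for p in b]); print(nm,b.round(0).tolist(),W.mean(0).round(4),W[:,:2].round(4).tolist())
```

```text
green [[338.0, 237.0], [390.0, 237.0], [390.0, 262.0], [338.0, 262.0]] [0.5248 0.1198 0.058 ] [[0.4925, 0.135], [0.5552, 0.1363], [0.5578, 0.1044], [0.4937, 0.1034]]
green [[374.0, 138.0], [396.0, 138.0], [396.0, 161.0], [374.0, 161.0]] [0.5429 0.24   0.058 ] [[0.5296, 0.2525], [0.555, 0.2539], [0.5563, 0.2274], [0.5307, 0.2262]]
green [[340.0, 137.0], [363.0, 137.0], [363.0, 160.0], [340.0, 160.0]] [0.5045 0.2395 0.058 ] [[0.4911, 0.2521], [0.517, 0.2531], [0.518, 0.2268], [0.4919, 0.226]]
blue [[465.0, 436.0], [501.0, 423.0], [521.0, 479.0], [486.0, 492.0]] [ 0.845  -0.3504  0.028 ] [[0.7486, -0.2538], [0.8174, -0.2294], [0.9503, -0.4455], [0.8637, -0.4727]]
blue [[286.0, 381.0], [325.0, 364.0], [334.0, 384.0], [296.0, 402.0]] [ 0.4615 -0.1087  0.028 ] [[0.4255, -0.1062], [0.4827, -0.0702], [0.4983, -0.1098], [0.4394, -0.1486]]
blue [[535.0, 314.0], [557.0, 201.0], [575.0, 204.0], [553.0, 318.0]] [0.8309 0.0941 0.028 ] [[0.8125, 0.0066], [0.811, 0.1877], [0.8475, 0.1847], [0.8526, -0.0025]]
blue [[518.0, 385.0], [569.0, 75.0], [658.0, 89.0], [607.0, 400.0]] [0.9408 0.1004 0.028 ] [[0.8236, -0.1366], [0.8138, 0.3702], [1.0257, 0.3941], [1.1001, -0.2262]]
```

View pics/c2.png

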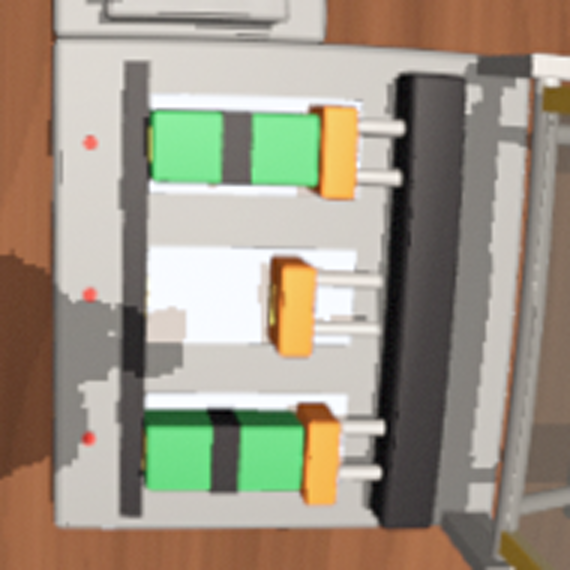

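```bash
python3 -m creep '5.2 5.4 -8 0 0 1.571 4.6;5.2 5.4 -8 0 0 1.571 4.6;5.2 5.4 -8 0 0 1.571 4.6;5.2 5.4 -8 0 0 1.571 4.6;5.2 5.4 -8 0 0 1.571 4.6;5.2 5.4 -8 0 0 1.571 4.6;5.2 5.4 -8 0 0 1.571 4.6;5.2 5.4 -16 0 0 1.571 4.6;5.2 5.4 -16 0 0 1.571 4.6;5.2 5.4 -16 0 0 1.571 4.6';python3 -m creep '0 0 0 0 0 0.15 4.6;0 0 0 0 0 0.05 4.6' 40
python3 - <<'E'
from h import *
o=status.get_obs();d=snap('wrist','w3.png');R_=q2R(o['eef_rot']);print(o['tcp_pos'],np.arctan2(R_[1,1],R_[0,1]),R_[:,2])
E
```

```text
time_s: 5.2
tcp_pos: [0.5224, 0.2379, 0.1703]
eef_rot: [-0.004, 0.023, 1.0, -0.002]
contact_force: [-0.1, -0.9, 0.1]
opening: 0.0456
finger_force: 0.0
time_s: 5.4
tcp_pos: [0.5257, 0.2394, 0.1748]
eef_rot: [-0.0, 0.001, 1.0, -0.0]
contact_force: [-1.4, -0.4, 0.9]
opening: 0.046
finger_force: 0.0
[0.52566813 0.23937004 0.17480645] 1.569163667258461 [-6.33090439e-04 -4.21734678e-04 -9.99999711e-01]
```

View pics/w3.png

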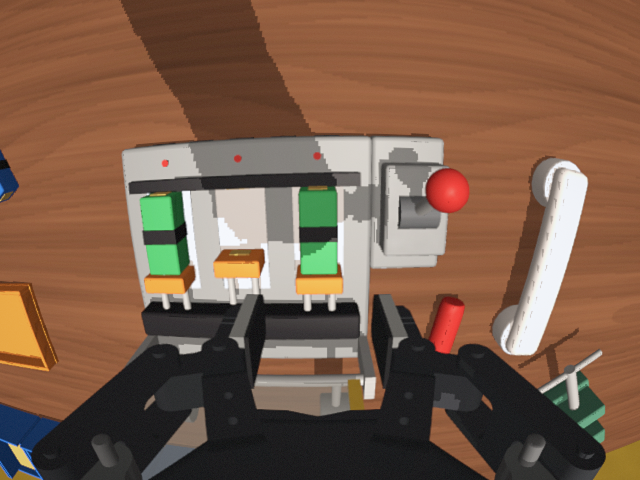

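Pack full2's top face spans about (300–337, 192–273), centred near (318,232), with the guard's hinge bar behind it.

Run:
```python
from h import *
d=load('w3.png'); f=lambda u,v,z: px2w(d,u,v,z,True).round(4)
print('full2',f(318,232,.058),'front edge',f(317,191,.058),'back',f(319,273,.058), 'full0 band top',f(166,237,.058),'lip back',f(140,192,.038),f(355,185,.038),'floor1',[f(217,190,.03),f(267,188,.03),f(193,193,.03)])
print('ball',f(447,190,.1))
```

```text
full2 [0.5222 0.2396 0.058 ] front edge [0.492  0.2389 0.058 ] back [0.5543 0.2403 0.058 ] full0 band top [0.5256 0.1221 0.058 ] lip back [0.4928 0.0931 0.038 ] [0.4907 0.2678 0.038 ] floor1 [array([0.4949, 0.1587, 0.03  ]), array([0.4941, 0.1995, 0.03  ]), array([0.4967, 0.138 , 0.03  ])]
ball [0.4831 0.3191 0.1   ]
```

```bash
python3 -m creep '-0.3 0 -5 0 0 0.02 4.6;-0.3 0 -10 0 0 0.02 4.6;-0.3 0 -13.9 0 0 0.02 4.6;-0.3 0 -13.9 0 0 0.02 4.6;-0.3 0 -13.9 0 0 0.02 2.2;-0.3 0 -13.9 0 0 0.02 2.2;-0.3 0 -13.9 0 0 0.02 2.2;-0.3 0 -13.9 0 0 0.02 2.2;-0.3 0 -13.9 0 0 0.02 2.2' 50; python3 -m creep '0 0 2 0 0 0 2.2;0 0 5 0 0 0 2.2;0 0 10 0 0 0 2.2;0 0 14 0 0 0 2.2;0 0 14 0 0 0 2.2' 50
```

```text
time_s: 6.35
tcp_pos: [0.5223, 0.2397, 0.0386]
eef_rot: [0.002, -0.009, 1.0, 0.0]
contact_force: [2.7, 0.3, -2.8]
opening: 0.0272
finger_force: 52.0
time_s: 6.85
tcp_pos: [0.5249, 0.2414, 0.1853]
eef_rot: [0.006, -0.009, 1.0, 0.003]
contact_force: [1.3, -0.1, -0.8]
opening: 0.0269
finger_force: 52.5
```

```bash
python3 -m creep '0 -5 0 0 0 0 2.2;0 -10 0 0 0 0.04 2.2;0 -15 0 0 0 0.04 2.2;0 -20 0 0 0 0.04 2.2;0 -25 0 0 0 0.04 2.2;3 -29 0 0 0 0.04 2.2;7 -32 0 0 0 0.04 2.2;10.5 -35.5 0 0 0 0.04 2.2;13.2 -38.8 -2 0 0 0.04 2.2;13.2 -38.8 -2 0 0 0.04 2.2' 50
python3 - <<'E'
from h import *
o=status.get_obs();d=snap('wrist','w4.png');R_=q2R(o['eef_rot']);print(o['tcp_pos'],np.arctan2(R_[1,1],R_[0,1]),R_[:,2])
E
```

```text
time_s: 7.85
tcp_pos: [0.6545, -0.1528, 0.1535]
eef_rot: [-0.001, -0.027, 1.0, -0.0]
contact_force: [-1.5, 0.5, -1.2]
opening: 0.0267
finger_force: 52.4
[ 0.65450998 -0.15282657  0.15345872] 1.6247956302027604 [-1.47961562e-03 -7.85834165e-04 -9.99998597e-01]
```

View pics/w4.png

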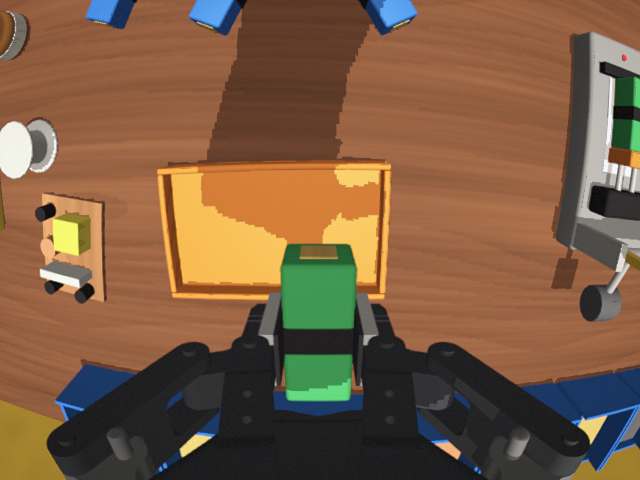

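```bash
python3 -m creep '0.3 0.6 -5 0 0 0 2.2;0.3 0.6 -10 0 0 0 2.2;0.3 0.6 -13.4 0 0 0 2.2;0.3 0.6 -13.7 0 0 0 2.2;0.3 0.6 -13.7 0 0 0 4.4;0.3 0.6 -13.7 0 0 0 4.4;0.3 0.6 -13.7 0 0 0 4.4;0.3 0.6 -9 0 0 0 4.4;0.3 0.6 -4 0 0 0 4.4;0.3 0.6 0 0 0 0 4.4'
python3 - <<'E'
from h import *
d=load('w4.png'); c=np.array([px2w(d,u,v,.025,True) for u,v in [(159,168),(390,161),(385,298),(172,297)]]);print(c.round(4),c.mean(0))
o=status.get_obs();d=snap('wrist','w5.png');print(o['tcp_pos'],w2px(d,(.657,-.147,.033),True))
hsv=cv2.cvtColor(d['image'],cv2.COLOR_RGB2HSV);m=cv2.morphologyEx(cv2.inRange(hsv,(50,100,60),(80,255,255)),cv2.MORPH_CLOSE,np.ones((15,15)))
for c in cv2.findContours(m,0,2)[0]:
    if cv2.contourArea(c)>800:
        b=cv2.minAreaRect(c);print(b, px2w(d,*b[0],.033,True))
E
```

```text
time_s: 8.9
tcp_pos: [0.6572, -0.1431, 0.1625]
eef_rot: [0.003, -0.029, 1.0, -0.001]
contact_force: [0.9, -0.1, 0.7]
opening: 0.044
finger_force: 0.0
[[ 0.6089 -0.2785  0.025 ]
 [ 0.597  -0.1027  0.025 ]
 [ 0.7072 -0.0948  0.025 ]
 [ 0.7183 -0.2743  0.025 ]] [ 0.65784077 -0.1875642   0.025     ]
[ 0.65715279 -0.14309694  0.16251318] (np.float64(312.6417636922649), np.float64(230.27642169760733))
((322.5, 222.5), (83.0, 35.0), 90.0) [ 0.65045241 -0.13989031  0.033     ]
((619.5, 110.0), (76.0, 39.0), 90.0) [0.52348629 0.12582378 0.033     ]
```

```bash
python3 -m creep '-4 3 0 0 0 -0.04 4.6;-8 6 0 0 0 -0.04 4.6;-12 9 0 0 0 -0.04 4.6;-13.2 13.5 0 0 0 -0.04 4.6;-13.2 18 0 0 0 -0.04 4.6;-13.2 22.5 0 0 0 -0.04 4.6;-13.2 26.1 0 0 0 -0.04 4.6;-13.2 26.1 0 0 0 -0.04 4.6;-13.2 26.1 0 0 0 -0.04 4.6'
python3 - <<'E'
from h import *
o=status.get_obs();d=snap('wrist','w6.png');R_=q2R(o['eef_rot']);print(o['tcp_pos'],np.arctan2(R_[1,1],R_[0,1]))
print([w2px(d,P,True) for P in [(.525,.118,.058)]])
im=d['image'][130:330,180:480][:,:,::-1]; cv2.imwrite('pics/c6.png',cv2.resize(im,None,fx=2.5,fy=2.5,interpolation=cv2.INTER_CUBIC))
E
```

```text
time_s: 9.85
tcp_pos: [0.5244, 0.119, 0.1587]
eef_rot: [0.001, -0.01, 1.0, 0.0]
contact_force: [0.1, 0.3, -1.0]
opening: 0.0462
finger_force: 0.0
[0.52438552 0.11898638 0.15872977] 1.5908873698112018
[(np.float64(316.10716571312577), np.float64(243.68090459642033))]
```

View pics/c6.png

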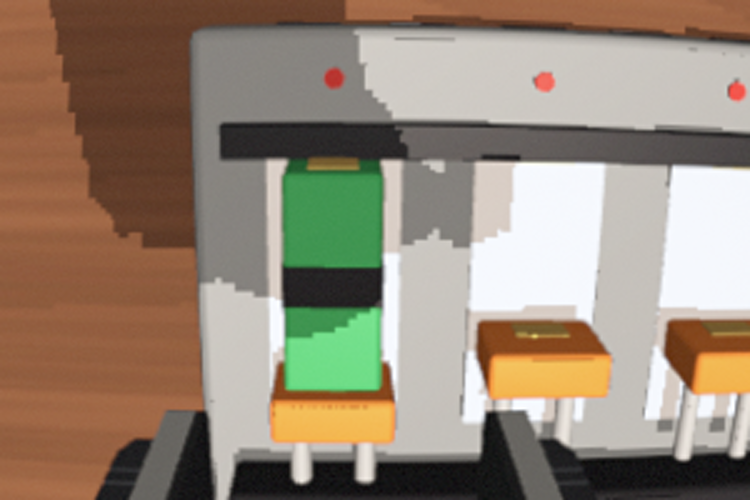

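Pack full0's top face is centred at about full-image (313,242), giving (.524,.116). Its white floor is centred with it.

```bash
python3 -m creep '0 -0.3 -5 0 0 0 4.6;0 -0.3 -10 0 0 0 4.6;0 -0.3 -12.3 0 0 0 4.6;0 -0.3 -12.3 0 0 0 4.6;0 -0.3 -12.3 0 0 0 2.2;0 -0.3 -12.3 0 0 0 2.2;0 -0.3 -12.3 0 0 0 2.2;0 -0.3 -12.3 0 0 0 2.2;0 -0.3 -12.3 0 0 0 2.2' 50; python3 -m creep '0 0 2 0 0 0 2.2;0 0 5 0 0 0 2.2;0 0 10 0 0 0 2.2;0 0 14 0 0 0 2.2;0 -2 14 0 0 0 2.2' 50;  python3 - <<'E'
from h import *
d=load('w6.png'); f=lambda u,v,z: px2w(d,u,v,z,True).round(4)
g=lambda u,v,z: f(180+u/2.5,130+v/2.5,z)
print('b0 floor',g(267,163,.03),g(401,163,.03),'b1 floor',g(473,165,.03),g(604,165,.03),'lip',g(222,158,.038),g(740,164,.038))
E
```

```text
time_s: 10.8
tcp_pos: [0.5248, 0.1148, 0.0358]
eef_rot: [0.001, -0.009, 1.0, -0.0]
contact_force: [-1.5, -3.2, 6.6]
opening: 0.027
finger_force: 51.5
time_s: 11.3
tcp_pos: [0.5288, 0.098, 0.181]
eef_rot: [0.007, -0.011, 1.0, 0.002]
contact_force: [2.1, 0.3, -1.4]
opening: 0.0269
finger_force: 53.1
b0 floor [0.4967 0.0956 0.03  ] [0.496  0.1353 0.03  ] b1 floor [0.496  0.1569 0.03  ] [0.4945 0.1974 0.03  ] lip [0.4939 0.0832 0.038 ] [0.4906 0.2393 0.038 ]
```

```bash
python3 -m creep '0 -5 0 0 0 0.04 2.2;0 -10 0 0 0 0.04 2.2;2 -14.5 0 0 0 0.04 2.2;5 -18.5 0 0 0 0.04 2.2;8 -22.5 0 0 0 0.04 2.2;10.5 -27 0 0 0 0.04 2.2;13.1 -31 0 0 0 0.04 2.2;13.1 -32 -4 0 0 0.04 2.2;13.1 -32 -7 0 0 0.04 2.2;13.1 -32 -7 0 0 0.04 2.2' 50
```

```text
time_s: 12.3
tcp_pos: [0.6514, -0.2239, 0.0989]
eef_rot: [-0.004, -0.029, 1.0, 0.002]
contact_force: [-1.2, 0.5, -2.7]
opening: 0.0271
finger_force: 30.6
```

```bash
python3 -m creep '0.7 0.1 -1 0 0 0 2.2;0.7 0.1 -1 0 0 0 2.2' 50;  python3 - <<'E'
from h import *
d=snap('wrist','w7.png'); cv2.imwrite('pics/c7.png',d['image'][120:,:,::-1])
E
```

```text
time_s: 12.5
tcp_pos: [0.6633, -0.2231, 0.0949]
eef_rot: [0.001, -0.03, 1.0, -0.0]
contact_force: [-1.5, 0.1, -0.3]
opening: 0.0271
finger_force: 55.5
```

View pics/c7.png

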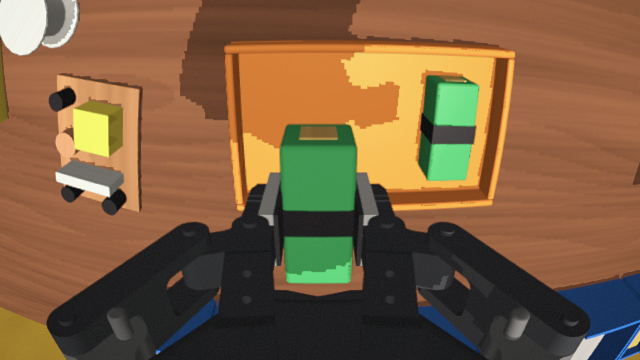

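The grip held through the dip, and full2 lies flat in the tray at (450,130) in the crop. Lowering full0.

```bash
python3 -m creep '-0.3 0 -4 0 0 0 2.2;-0.3 0 -7 0 0 0 2.2;-0.3 0 -8.2 0 0 0 2.2;-0.3 0 -8.2 0 0 0 2.2;-0.3 0 -8.2 0 0 0 4.4;-0.3 0 -8.2 0 0 0 4.4;-0.3 0 -8.2 0 0 0 4.4;-0.3 0 -4 0 0 0 4.4;-0.3 0 0 0 0 0 4.4;-0.3 0 3 0 0 0 4.4'
python3 - <<'E'
from h import *
d=snap('top','t2.png'); im=d['image'][150:320,185:445][:,:,::-1]
cv2.imwrite('pics/c8.png',cv2.resize(im,None,fx=3,fy=3,interpolation=cv2.INTER_CUBIC))
hsv=cv2.cvtColor(d['image'],cv2.COLOR_RGB2HSV)
for lo,hi,z in [((100,120,60),(125,255,255),.025),((50,100,60),(80,255,255),.03)]:
  m=cv2.inRange(hsv,lo,hi); m[:140]=0; m=cv2.morphologyEx(m,cv2.MORPH_CLOSE,np.ones((5,5)))
  for c in cv2.findContours(m,0,2)[0]:
    if cv2.contourArea(c)>40:
        b=cv2.minAreaRect(c); W=np.array([px2w(d,*p,z)[:2] for p in cv2.boxPoints(b)]); e=sorted([W[1]-W[0],W[2]-W[1]],key=np.linalg.norm)
        print(px2w(d,*b[0],z).round(4),np.arctan(e[1][1]/e[1][0]).round(3),np.linalg.norm(e,axis=1).round(3))
E
```

```text
time_s: 13.55
tcp_pos: [0.6598, -0.2242, 0.1277]
eef_rot: [0.002, -0.029, 1.0, -0.001]
contact_force: [0.1, -0.7, 0.9]
opening: 0.0437
finger_force: 0.0
[ 0.4545 -0.328   0.025 ] -0.339 [0.029 0.067]
[ 0.6549 -0.1382  0.03  ] 0.045 [0.027 0.065]
```

View pics/c8.png

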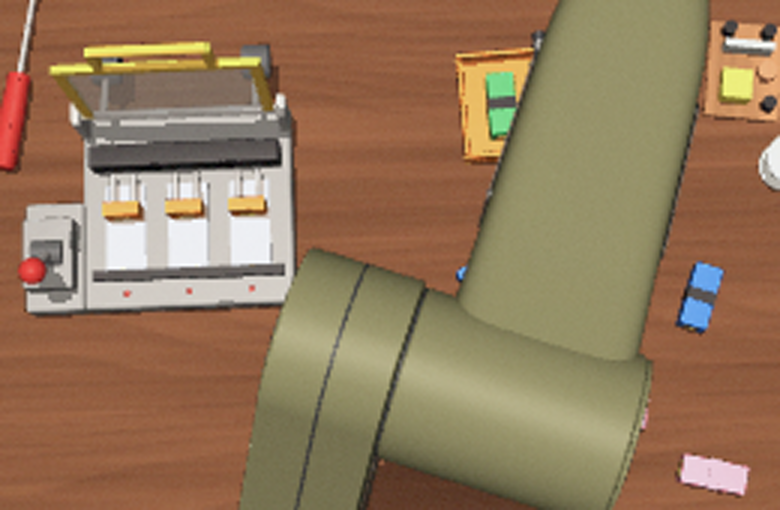

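The crop shows three empty bays, with both greens already set down in the tray. Arm in view hides A and B. Going to hover over pack A.

```bash
cat >> h.py <<'E'
def blue(fn,z=.028,lo=(100,120,50),hi=(125,255,255)):
    """blobs whose size fits a pack top, from the wrist camera: centre, yaw"""
    o=status.get_obs(); d=snap('wrist',fn); Rm=q2R(o['eef_rot']); print('tcp',o['tcp_pos'].round(4),'yang',np.arctan2(Rm[1,1],Rm[0,1]).round(3))
    m=cv2.morphologyEx(cv2.inRange(cv2.cvtColor(d['image'],cv2.COLOR_RGB2HSV),lo,hi),cv2.MORPH_CLOSE,np.ones((15,15)))
    for c in cv2.findContours(m,0,2)[0]:
        if cv2.contourArea(c)<500: continue
        W=np.array([px2w(d,*p[0],z,True)[:2] for p in c],np.float32); (x,y),s,a=cv2.minAreaRect(W*1000)
        if s[0]<s[1]: a+=90
        a=(a+90)%180-90
        if max(s)<95: print('pack',(x/1000,y/1000),'yaw',np.radians(a).round(3),np.round(s,1),'px',c.mean((0,1)).round())
E
python3 -m creep '-4 2.2 2 0 0 0.15 5;-8 4.4 2.5 0 0 0.3 5;-12 6.6 2.5 0 0 0.45 5;-16 8.8 2.5 0 0 0.5 5;-19.6 11 2.5 0 0 0.5 5;-19.6 11 2.5 0 0 0.5 5;-19.6 11 2.5 0 0 0.5 5'; python3 -c "
from h import *
blue('w9.png')"
```

```text
time_s: 14.3
tcp_pos: [0.4625, -0.1135, 0.1501]
eef_rot: [0.001, -0.276, 0.961, -0.001]
contact_force: [0.2, -0.9, 0.4]
opening: 0.0498
finger_force: 0.0
tcp [ 0.4625 -0.1135  0.1501] yang 2.13
pack (0.46135601806640625, -0.11811251831054688) yaw 0.555 [66.4 27. ] px [315. 220.]
pack (0.4653173522949219, -0.23107034301757812) yaw -0.406 [29.8 68.2] px [181. 158.]
pack (0.4514842529296875, -0.32412411499023436) yaw -0.34 [38.7 69.7] px [97. 85.]
```

View pics/w9.png

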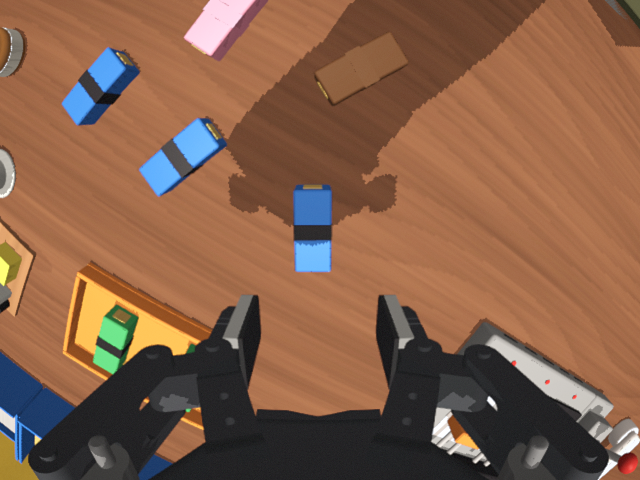

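Pack A is under the gripper, its black band at (312,232), aligned with the fingers. The picture also shows packs B and C at (182,157) and (100,87).

```bash
python3 -m creep '0 -0.4 -5 0 0 -0.01 5;0 -0.4 -10 0 0 -0.01 5;0 -0.4 -14.4 0 0 -0.01 5;0 -0.4 -14.4 0 0 -0.01 5;0 -0.4 -14.4 0 0 -0.01 2.2;0 -0.4 -14.4 0 0 -0.01 2.2;0 -0.4 -14.4 0 0 -0.01 2.2;0 -0.4 -14.4 0 0 -0.01 2.2;0 -0.4 -14.4 0 0 -0.01 2.2' 60; python3 -m creep '0 0 4 0 0 -0.1 2.2;0 0 8 0 0 -0.2 2.2;0 0 12 0 0 -0.3 2.2;0 0 12 0 0 -0.4 2.2;0 0 12 0 0 -0.535 2.2;0 0 12 0 0 -0.535 2.2' 60
```

```text
time_s: 15.25
tcp_pos: [0.4645, -0.1182, 0.007]
eef_rot: [0.002, -0.271, 0.963, -0.001]
contact_force: [0.0, -0.4, 6.6]
opening: 0.0266
finger_force: 62.3
time_s: 15.85
tcp_pos: [0.4628, -0.1178, 0.1261]
eef_rot: [0.001, -0.007, 1.0, -0.0]
contact_force: [-1.0, -0.7, -1.3]
opening: 0.0272
finger_force: 61.2
```

```bash
python3 -m creep '1 5 0 0 0 0 2.2;2 10 0 0 0 0 2.2;3 15 0 0 0 0 2.2;4 20 0 0 0 0 2.2;4 23.4 0 0 0 0 2.2;4 23.4 0 0 0 0 2.2;4 23.4 0 0 0 0 2.2' 60
python3 - <<'E'
from h import *
o=status.get_obs();d=snap('wrist','w10.png');Rm=q2R(o['eef_rot']);print(o['tcp_pos'],np.arctan2(Rm[1,1],Rm[0,1]),o['finger_force'])
im=d['image'][100:400,170:470][:,:,::-1]; cv2.imwrite('pics/c10.png',cv2.resize(im,None,fx=2,fy=2,interpolation=cv2.INTER_CUBIC))
E
```

```text
time_s: 16.55
tcp_pos: [0.5021, 0.1169, 0.1249]
eef_rot: [-0.001, -0.009, 1.0, -0.0]
contact_force: [-0.4, 0.0, -1.1]
opening: 0.0268
finger_force: 61.2
[0.5021144  0.11686608 0.1249032 ] 1.5884495192651327 61.18582248687744
```

View pics/c10.png

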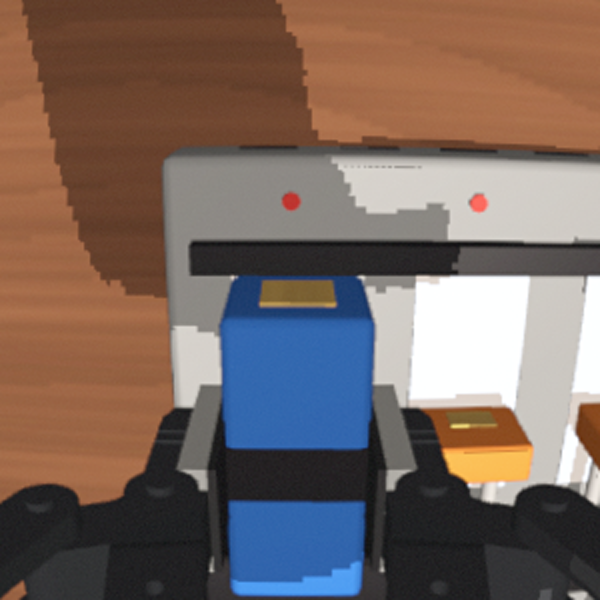

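The pack is held level, its band at full-image (318,337) and its top front edge at row 259.

Run:
```python
from h import *
d=load('w10.png'); f=lambda u,v,z: px2w(d,u,v,z,True).round(4)
print('band',f(318.5,337.5,.146),'front',f(318.5,259,.146),'back',f(318.5,397,.146), f(318.5,241,.120))
print('lip back top', f(170+190/2,100+273/2,.038), f(170+560/2,100+274/2,.038),'b1 floor',f(170+413/2,100+280/2,.03),f(170+528/2,100+280/2,.03))
```

```text
band [0.5011 0.1174 0.146 ] front [0.469  0.1168 0.146 ] back [0.5316 0.1179 0.146 ] [0.4705 0.1168 0.12  ]
lip back top [0.4937 0.0825 0.038 ] [0.4917 0.2058 0.038 ] b1 floor [0.4972 0.1565 0.03  ] [0.4964 0.1972 0.03  ]
```

```bash
python3 -m creep '0 -0.1 -4 0 0 0 2.2;0 -0.1 -7.6 0 0 0 2.2;0 -0.1 -7.6 0 0 0 2.2;0.8 -0.1 -7.6 0 0 0 2.2;1.6 -0.1 -7.6 0 0 0 2.2;2.4 -0.1 -7.6 0 0 0 2.2;2.8 -0.1 -7.6 0 0 0 2.2;2.8 -0.1 -7.6 0 0 0 2.2;2.8 -0.1 -7.6 0 0 0 2.2' 80
```

```text
time_s: 17.5
tcp_pos: [0.5291, 0.1145, 0.0499]
eef_rot: [-0.002, -0.007, 1.0, -0.0]
contact_force: [-5.7, -1.2, 0.9]
opening: 0.0265
finger_force: 86.5
```

```bash
python3 -m creep '0 0.1 -0.6 0 0 0 2.2;0 0.1 -1.2 0 0 0 2.2;0 0.1 -1.3 0 0 0 2.2;0 0.1 -1.3 0 0 0 2.2' 80
```

```text
time_s: 17.9
tcp_pos: [0.5286, 0.116, 0.0366]
eef_rot: [-0.002, -0.007, 1.0, 0.0]
contact_force: [-6.9, -0.3, -1.6]
opening: 0.0265
finger_force: 86.4
```

```bash
python3 -m creep '0 0 0 0 0 0 4.4;0 0 0 0 0 0 4.4;0 0 0 0 0 0 4.4;0 0 0 0 0 0 4.4;0 0 5 0 0 0 4.4;0 0 10 0 0 0 4.4;-1 0 13 0 0 0 4.4;-1 0 13 0 0 0 4.4'
python3 - <<'E'
from h import *
d=snap('wrist','w11.png'); print(status.get_obs()['tcp_pos'])
blue('w11b.png',.058)
im=d['image'][130:330,180:480][:,:,::-1]; cv2.imwrite('pics/c11.png',cv2.resize(im,None,fx=2,fy=2,interpolation=cv2.INTER_CUBIC))
E
```

```text
time_s: 18.7
tcp_pos: [0.5237, 0.117, 0.1717]
eef_rot: [0.005, -0.007, 1.0, 0.001]
contact_force: [0.2, 0.2, -0.6]
opening: 0.044
finger_force: 0.0
[0.52267668 0.11667177 0.16918907]
tcp [0.5227 0.1167 0.1692] yang 1.584
pack (0.523285888671875, 0.11627415466308594) yaw 0.016 [66.2 26.8] px [319. 228.]
```

View pics/c11.png

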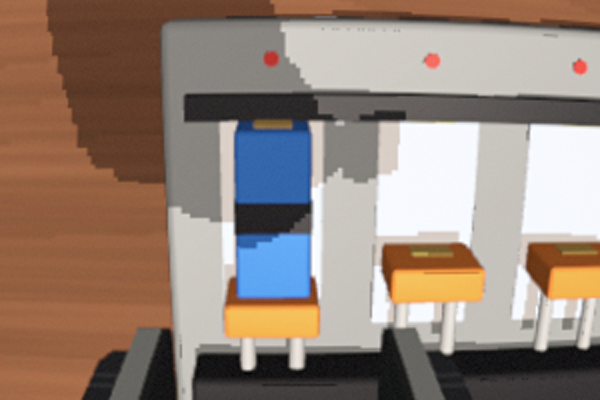

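Pack A is seated square against the lip in bay0, with its carriage behind it. That was my 14th picture, so from here I check by numbers. Next is B.

```bash
python3 -m creep '-0.8 -5 0 0 0 -0.1 5;-1.6 -10 0 0 0 -0.2 5;-2.5 -15 0 0 0 -0.3 5;-3.3 -20 0 0 0 -0.4 5;-4 -25 -1 0 0 -0.42 5;-5 -30 -2 0 0 -0.42 5;-5.7 -34.8 -2 0 0 -0.42 5;-5.7 -34.8 -2 0 0 -0.42 5;-5.7 -34.8 -2 0 0 -0.42 5'; python3 -c "
from h import *
blue('w12.png')"
```

```text
time_s: 19.7
tcp_pos: [0.4625, -0.2327, 0.1445]
eef_rot: [-0.001, 0.204, 0.979, 0.001]
contact_force: [0.2, 0.3, 0.8]
opening: 0.0498
finger_force: 0.0
tcp [ 0.4625 -0.2327  0.1445] yang 1.161
pack (0.4514079895019531, -0.32610833740234374) yaw -0.336 [34.3 68.6] px [202. 270.]
pack (0.46536328125, -0.2327652587890625) yaw -0.408 [27.4 66.1] px [321. 227.]
```

```bash
python3 -m creep '0.35 0 -5 0 0 0 5;0.35 0 -10 0 0 0 5;0.35 0 -13.8 0 0 0 5;0.35 0 -13.8 0 0 0 5;0.35 0 -13.8 0 0 0 2.2;0.35 0 -13.8 0 0 0 2.2;0.35 0 -13.8 0 0 0 2.2;0.35 0 -13.8 0 0 0 2.2;0.35 0 -13.8 0 0 0 2.2' 60; python3 -m creep '0 0 4 0 0 0.1 2.2;0 0 8 0 0 0.2 2.2;0 0 12 0 0 0.3 2.2;0 5 12 0 0 0.42 2.2;0 10 12 0 0 0.42 2.2;0 15 12 0 0 0.42 2.2;1 20 12 0 0 0.42 2.2;2 25 12 0 0 0.42 2.2;2 25 12 0 0 0.42 2.2' 60;python3 -c "
from h import *
blue('w13.png',.146)"
```

```text
time_s: 20.65
tcp_pos: [0.4686, -0.2323, 0.0099]
eef_rot: [0.002, 0.202, 0.979, -0.0]
contact_force: [0.4, 1.2, 7.0]
opening: 0.0266
finger_force: 62.0
time_s: 21.55
tcp_pos: [0.4885, 0.0234, 0.1289]
eef_rot: [0.001, -0.01, 1.0, 0.001]
contact_force: [-0.1, -0.8, -0.5]
opening: 0.0267
finger_force: 61.1
tcp [0.4885 0.0234 0.1289] yang 1.591
pack (0.5086181640625, 0.02405752182006836) yaw -1.552 [24.9 27.9] px [317. 376.]
pack (0.4757586669921875, 0.07449800872802734) yaw 0.01 [40.9 20.7] px [446. 309.]
pack (0.46715576171875, 0.023200302124023436) yaw 0.02 [34.3 28.1] px [323. 276.]
```

```bash
python3 -m creep '0.4 5 0 0 0 0 2.2;0.8 10 0 0 0 0 2.2;1.15 15.4 0 0 0 0 2.2;1.15 15.4 0 0 0 0 2.2;1.15 15.4 -4 0 0 0 2.2;1.15 15.4 -7.6 0 0 0 2.2;1.15 15.4 -7.6 0 0 0 2.2' 80;  python3 -c "
from h import *
blue('w14.png',.075)"
```

```text
time_s: 22.3
tcp_pos: [0.496, 0.1698, 0.0491]
eef_rot: [-0.003, -0.006, 1.0, -0.001]
contact_force: [-1.4, 0.4, -0.4]
opening: 0.0261
finger_force: 87.3
tcp [0.496  0.1698 0.0491] yang 1.582
pack (0.5106632690429688, 0.170176025390625) yaw 1.563 [26.2 23.3] px [314. 374.]
pack (0.48837799072265625, 0.12568368530273438) yaw -1.548 [25.2 29. ] px [203. 326.]
pack (0.47193060302734374, 0.16988131713867188) yaw 0.009 [32.3 26.3] px [317. 275.]
```

```bash
python3 -m creep '0 0 0.2 0 0 0 2.2;0 0 0.2 0 0 0 2.2;0 0 0.2 0 0 0 2.2' 80
```

```text
time_s: 22.65
tcp_pos: [0.4999, 0.1722, 0.056]
eef_rot: [0.001, -0.006, 1.0, 0.0]
contact_force: [0.2, 0.5, -0.9]
opening: 0.0264
finger_force: 87.4
```

```bash
python3 -m creep '0 0.5 -0.4 0 0 0 2.2;0 0.5 -0.4 0 0 0 2.2;0.8 0.5 -0.4 0 0 0 2.2;1.6 0.5 -0.4 0 0 0 2.2;2.4 0.5 -0.4 0 0 0 2.2;2.8 0.5 -0.4 0 0 0 2.2;2.8 0.5 -0.4 0 0 0 2.2;2.8 0.5 -0.4 0 0 0 2.2;2.8 0.5 -0.4 0 0 0 2.2' 80
```

```text
time_s: 23.55
tcp_pos: [0.5246, 0.1772, 0.0496]
eef_rot: [-0.002, -0.007, 1.0, 0.0]
contact_force: [-5.8, 1.2, 2.1]
opening: 0.0258
finger_force: 87.7
```

```bash
python3 -m creep '0.3 0 0 0 0 0 2.2;0.3 0 0 0 0 0 2.2;0.3 0 -0.6 0 0 0 2.2;0.3 0 -1.1 0 0 0 2.2;0.3 0 -1.2 0 0 0 2.2;0.3 0 -1.2 0 0 0 2.2' 80;python3 -c "
from h import *
blue('w15.png',.058)"
```

```text
time_s: 24.15
tcp_pos: [0.5273, 0.1768, 0.0391]
eef_rot: [-0.002, -0.007, 1.0, -0.0]
contact_force: [-9.5, -0.3, 11.9]
opening: 0.0259
finger_force: 89.1
tcp [0.5273 0.1768 0.0391] yang 1.584
pack (0.5470435791015625, 0.17734312438964844) yaw -1.557 [24.8 27.7] px [312. 374.]
pack (0.532460693359375, 0.12059095001220703) yaw -1.266 [16.2 39.9] px [183. 345.]
pack (0.5063753356933594, 0.17689138793945314) yaw 0.006 [33.9 27.7] px [317. 276.]
pack (0.5039214477539062, 0.12015948486328125) yaw -1.547 [32.2 35. ] px [170. 272.]
```

```bash
python3 -m creep '0 0 0.1 0 0 0 4.4;0 0 0.1 0 0 0 4.4;0 0 0.1 0 0 0 4.4;0 0 0.1 0 0 0 4.4;0 0 5 0 0 0 4.4;0 0 10 0 0 0 4.4;-0.5 0 13 0 0 0 4.4;-0.5 0 13 0 0 0 4.4;-0.5 0 13 0 0 0 4.4'; python3 -c "
from h import *
blue('w16.png',.058)"
```

```text
time_s: 25.1
tcp_pos: [0.5254, 0.1774, 0.1689]
eef_rot: [0.001, -0.007, 1.0, 0.0]
contact_force: [-0.6, 0.2, -0.3]
opening: 0.0437
finger_force: 0.0
tcp [0.5254 0.1774 0.1689] yang 1.584
pack (0.5225013427734375, 0.17689633178710937) yaw 0.015 [65.6 26.7] px [320. 214.]
pack (0.5233936767578125, 0.11828155517578125) yaw 0.013 [66.6 30.8] px [238. 230.]
```

```bash
python3 -m creep '-0.7 -5 0 0 0 -0.1 5;-1.4 -10 0 0 0 -0.2 5;-2.1 -15 0 0 0 -0.3 5;-2.8 -20 0 0 0 -0.35 5;-3.5 -25 -1 0 0 -0.35 5;-4.2 -30 -2 0 0 -0.35 5;-5 -35 -2 0 0 -0.35 5;-5.7 -40 -2 0 0 -0.35 5;-6.5 -45 -2 0 0 -0.35 5;-7.3 -50 -2 0 0 -0.35 5'; python3 -m creep '0 0 0 0 0 0 5;0 0 0 0 0 0 5;0 0 0 0 0 0 5;0 0 0 0 0 0 5'; python3 -c "
from h import *
blue('w17.png')"
```

```text
time_s: 26.15
tcp_pos: [0.4511, -0.317, 0.146]
eef_rot: [-0.002, 0.168, 0.986, 0.001]
contact_force: [0.4, 0.5, 0.5]
opening: 0.0499
finger_force: 0.0
time_s: 26.55
tcp_pos: [0.4527, -0.314, 0.1476]
eef_rot: [-0.001, 0.167, 0.986, 0.0]
contact_force: [-0.0, -0.1, -0.3]
opening: 0.0499
finger_force: 0.0
tcp [ 0.4527 -0.314   0.1476] yang 1.236
pack (0.450512939453125, -0.3303391418457031) yaw -0.337 [27.5 66.1] px [293. 226.]
```

```bash
python3 -m creep '-0.1 -1.65 -3 0 0 0 5;-0.1 -1.65 -7 0 0 0 5;-0.1 -1.65 -11 0 0 0 5;-0.1 -1.65 -14 0 0 0 5;-0.1 -1.65 -14 0 0 0 5;-0.1 -1.65 -14 0 0 0 2.2;-0.1 -1.65 -14 0 0 0 2.2;-0.1 -1.65 -14 0 0 0 2.2;-0.1 -1.65 -14 0 0 0 2.2;-0.1 -1.65 -14 0 0 0 2.2' 60; python3 -m creep '0 0 4 0 0 0.1 2.2;0 0 8 0 0 0.2 2.2;0 0 12 0 0 0.3 2.2;0 5 12 0 0 0.35 2.2;0 10 12 0 0 0.35 2.2;0 15 12 0 0 0.35 2.2;0 20 12 0 0 0.35 2.2;0 25 12 0 0 0.35 2.2;1 30 12 0 0 0.35 2.2;2 34 12 0 0 0.35 2.2' 60;python3 -m creep '1 5 0 0 0 0 2.2;2 10 0 0 0 0 2.2;2.7 15 0 0 0 0 2.2;2.7 20 0 0 0 0 2.2;2.7 23 0 0 0 0 2.2;2.7 23 0 0 0 0 2.2;2.7 23 0 0 0 0 2.2;2.7 23 0 0 0 0 2.2;2.7 23 0 0 0 0 2.2' 80;python3 -c "
from h import *
blue('w18.png',.146)"
```

```text
time_s: 27.6
tcp_pos: [0.4532, -0.333, 0.01]
eef_rot: [0.002, 0.168, 0.986, -0.001]
contact_force: [-0.4, 1.1, 6.2]
opening: 0.0262
finger_force: 61.5
time_s: 28.6
tcp_pos: [0.4714, 0.01, 0.1289]
eef_rot: [0.0, -0.007, 1.0, 0.0]
contact_force: [0.5, -0.3, -1.5]
opening: 0.0264
finger_force: 60.6
time_s: 29.5
tcp_pos: [0.4987, 0.2364, 0.1284]
eef_rot: [-0.0, -0.006, 1.0, -0.0]
contact_force: [0.0, -0.2, -0.2]
opening: 0.026
finger_force: 84.2
tcp [0.4987 0.2364 0.1284] yang 1.582
pack (0.5173615112304687, 0.23678321838378907) yaw -1.559 [24.7 28. ] px [311. 378.]
pack (0.47996624755859374, 0.20287530517578126) yaw 0.014 [40.5 18.4] px [232. 293.]
pack (0.4803282470703125, 0.16913369750976562) yaw 0.014 [40.5 22. ] px [148. 286.]
pack (0.47611102294921875, 0.23659707641601563) yaw 0.012 [34.2 27.6] px [319. 277.]
```

```bash
python3 -m creep '0 0.3 -4 0 0 0 2.2;0 0.3 -7.6 0 0 0 2.2;0 0.3 -7.6 0 0 0 2.2;0 0.3 -7.6 0 0 0 2.2;0.8 0.3 -7.6 0 0 0 2.2;1.6 0.3 -7.6 0 0 0 2.2;2.4 0.3 -7.6 0 0 0 2.2;3.1 0.3 -7.6 0 0 0 2.2;3.1 0.3 -7.6 0 0 0 2.2;3.1 0.3 -7.6 0 0 0 2.2' 80;python3 -c "
from h import *
blue('w19.png',.070)"
```

```text
time_s: 30.55
tcp_pos: [0.528, 0.2408, 0.0524]
eef_rot: [-0.002, -0.007, 1.0, 0.0]
contact_force: [-7.0, 1.1, 1.8]
opening: 0.0263
finger_force: 87.4
tcp [0.528  0.2408 0.0524] yang 1.585
pack (0.5476121215820312, 0.24124989318847656) yaw -1.571 [24.8 28. ] px [321. 377.]
pack (0.5290313720703125, 0.1865673065185547) yaw -1.332 [23.3 36.9] px [189. 337.]
pack (0.5065529174804687, 0.2408130645751953) yaw 0.01 [34.1 28. ] px [314. 273.]
pack (0.51623583984375, 0.13548629760742187) yaw 0.016 [62.2 40.3] px [ 77. 288.]
pack (0.4987223205566406, 0.1862991943359375) yaw -1.557 [29.  31.7] px [170. 255.]
```

```bash
python3 -m creep '0 -0.1 -0.6 0 0 0 2.2;0 -0.1 -1.1 0 0 0 2.2;0 -0.1 -1.4 0 0 0 2.2;0 -0.1 -1.4 0 0 0 2.2' 80;python3 -m creep '0 0 0 0 0 0 4.4;0 0 0 0 0 0 4.4;0 0 0 0 0 0 4.4;0 0 0 0 0 0 4.4;0 0 5 0 0 0 4.4;0 0 10 0 0 0 4.4;-0.5 0 13 0 0 0 4.4;-0.5 0 13 0 0 0 4.4;-0.5 0 13 0 0 0 4.4'; python3 -c "
from h import *
blue('w20.png',.058)"
```

```text
time_s: 31.0
tcp_pos: [0.5276, 0.2396, 0.0394]
eef_rot: [-0.002, -0.007, 1.0, 0.0]
contact_force: [-9.3, -0.4, 10.0]
opening: 0.0258
finger_force: 88.0
time_s: 31.9
tcp_pos: [0.5256, 0.24, 0.1691]
eef_rot: [0.001, -0.007, 1.0, 0.0]
contact_force: [-0.6, -1.8, -0.7]
opening: 0.044
finger_force: 0.0
tcp [0.5256 0.24   0.1691] yang 1.584
pack (0.5237058715820313, 0.12138139343261718) yaw 0.016 [65.7 36.1] px [159. 226.]
pack (0.522599853515625, 0.17921151733398438) yaw 0.011 [66.2 30.4] px [235. 231.]
pack (0.5215638427734375, 0.23974375915527343) yaw 0.012 [66.2 26.7] px [320. 217.]
```

Run:
```python
from h import *
d=snap('top','t3.png');hsv=cv2.cvtColor(d['image'],cv2.COLOR_RGB2HSV)
for lo,hi,z in [((50,100,60),(80,255,255),.03),((100,120,60),(125,255,255),.03)]:
  m=cv2.inRange(hsv,lo,hi); m[:140]=0; m=cv2.morphologyEx(m,cv2.MORPH_CLOSE,np.ones((5,5)))
  for c in cv2.findContours(m,0,2)[0]:
    if cv2.contourArea(c)>40:
        b=cv2.minAreaRect(c); print(b, px2w(d,*b[0],z).round(4))
hsv=d['image'];m=cv2.inRange(cv2.cvtColor(d['image'],cv2.COLOR_RGB2HSV),(25,120,120),(35,255,255));m[:,:180]=0;m[:,290:]=0;m[:150]=0
ys,xs=np.nonzero(m[:230]); print('bar px',xs.min(),xs.max(),ys.min(),ys.max(), w2px(d,(.63,.18,.275)))
```

```text
((351.8770751953125, 184.6475372314453), (21.366436004638672, 8.872502326965332), 84.80557250976562) [ 0.6539 -0.1383  0.03  ]
((379.1782531738281, 181.78219604492188), (21.09478759765625, 9.154341697692871), 84.2894058227539) [ 0.6605 -0.2212  0.03  ]
((225.5, 229.5), (15.0, 9.0), 90.0) [0.5259 0.2451 0.03  ]
((246.5, 227.5), (21.0, 9.0), 90.0) [0.5303 0.182  0.03  ]
((267.5, 226.5), (21.0, 9.0), 90.0) [0.5317 0.1189 0.03  ]
bar px 202 271 164 211 (np.float64(233.77251230553702), np.float64(173.0298628869088))
```

Both greens are inside the tray and all blues seated. Next I'll approach the guard bar from above to shut it.

```bash
python3 -m creep '-3 0 5 0 0 0 6;-4 0 10 0 0 -0.15 6;-4 0 15 0 0 -0.3 6;-4 -3 19 0 0 -0.45 6;-4 -5.7 21 0 0 -0.6 6;-4 -5.7 21 0 0 -0.75 6;-4 -5.7 21 0 0 -0.9 6;-4 -5.7 21 0 0 -1.05 6;-4 -5.7 21 0 0 -1.2 6;-4 -5.7 21 0 0 -1.35 6' 30;python3 -m creep '2 0 0 0 0 -0.15 6;6 0 0 0 0 -0.214 6;11 0 0 0 0 -0.214 6;14 0 0 0 0 -0.214 6;14 0 0 0 0 -0.214 6;14 0 0 0 0 -0.214 6;14 0 0 0 0 -0.214 6';python3 - <<'E'
from h import *
o=status.get_obs();d=snap('wrist','w21.png');Rm=q2R(o['eef_rot']);print(o['tcp_pos'],np.arctan2(Rm[1,1],Rm[0,1]),d['position'])
m=cv2.inRange(cv2.cvtColor(d['image'],cv2.COLOR_RGB2HSV),(24,130,100),(35,255,255)); m[:,:250]=0; m[:,440:]=0;print('pred',w2px(d,(.647,.181,.275),True))
for c in cv2.findContours(m,0,2)[0]:
    if cv2.contourArea(c)>200: print(cv2.boundingRect(c),cv2.contourArea(c))
for v in range(100,400,20):
    xs=np.nonzero(m[v])[0]; s=np.split(xs,np.nonzero(np.diff(xs)>1)[0]+1) if len(xs) else []
    print(v,[(int(a[0]),int(a[-1])) for a in s])
E
```

```text
time_s: 33.0
tcp_pos: [0.4846, 0.1825, 0.3762]
eef_rot: [-0.001, 0.622, 0.783, -0.002]
contact_force: [-0.6, 0.0, 0.3]
opening: 0.0602
finger_force: 0.0
time_s: 33.7
tcp_pos: [0.6238, 0.1828, 0.3777]
eef_rot: [-0.001, 0.7, 0.714, -0.001]
contact_force: [-0.8, 0.8, 0.8]
opening: 0.0599
finger_force: 0.0
[0.62379973 0.18276543 0.37766141] 0.020242129049407195 [0.62110566 0.25939459 0.52028216]
pred (np.float64(353.7828966194911), np.float64(243.59892561765494))
(338, 276, 19, 53) 535.5
(347, 168, 14, 72) 704.5
(342, 112, 11, 52) 476.0
100 []
120 [(342, 352)]
140 [(342, 352)]
160 [(342, 351)]
180 [(349, 359)]
200 [(349, 358)]
220 [(348, 358)]
240 []
260 []
280 [(347, 356)]
300 [(339, 341), (345, 355)]
320 [(338, 347)]
340 []
360 []
380 []
```

```bash
python3 -m creep '2.2 0 -3 0 0 0 6;2.2 0 -7 0 0 0 6;2.2 0 -10 0 0 0 6;2.2 0 -12 0 0 0 6;2.2 0 -12 0 0 0 6;2.2 0 -12 0 0 0 0.6;2.2 0 -12 0 0 0 0.6;2.2 0 -12 0 0 0 0.6;2.2 0 -12 0 0 0 0.6;2.2 0 -12 0 0 0 0.6' 30; python3 -m creep '0 0 0 0 0 0 0.6;0 0 0 0 0 0 0.6'
```

```text
time_s: 34.75
tcp_pos: [0.647, 0.1831, 0.2602]
eef_rot: [0.0, 0.7, 0.714, 0.001]
contact_force: [-2.1, 0.7, 5.6]
opening: 0.0087
finger_force: 29.4
time_s: 34.95
tcp_pos: [0.647, 0.1831, 0.2602]
eef_rot: [0.0, 0.7, 0.714, 0.001]
contact_force: [-2.3, 0.2, 6.5]
opening: 0.0089
finger_force: 29.4
```

```bash
python3 -m creep '-3.9 -0.1 -0.3 0 0 0 0.6;-7.65 -0.15 -1.3 0 0 0 0.6;-11.1 -0.2 -3.1 0 0 0 0.6;-14.15 -0.3 -5.5 0 0 0 0.6;-16.65 -0.3 -8.5 0 0 0 0.6;-18.5 -0.4 -11.9 0 0 0 0.6;-19.7 -0.4 -15.6 0 0 0 0.6;-20 -0.4 -18.5 0 0 0 0.6;-20.1 -0.4 -19.6 0 0 0 0.6;-20.1 -0.4 -19.7 0 0 0 0.6'; python3 -m creep '0 0 -0.1 0 0 0 0.6;0 0 -0.1 0 0 0 0.6;0 0 -0.1 0 0 0 4;0 0 -0.1 0 0 0 4;0 0 -0.1 0 0 0 4;0 0 0 0 0 0 4'
```

```text
time_s: 35.95
tcp_pos: [0.4464, 0.1797, 0.0624]
eef_rot: [-0.0, 0.7, 0.714, 0.001]
contact_force: [-3.7, 1.3, 13.5]
opening: 0.0087
finger_force: 34.0
time_s: 36.55
tcp_pos: [0.4458, 0.1787, 0.0611]
eef_rot: [-0.0, 0.7, 0.714, -0.0]
contact_force: [-0.3, 0.0, -0.2]
opening: 0.0398
finger_force: 0.0
```

```bash
python3 -m creep '0 0 4 0 0 0 4;0 0 9 0 0 0 2;-3 4 11 0 0 0 0;-4 9 11 0 0 0 0;-4 13.5 11 0 0 0 0;-4 13.5 11 0 0 0 0;-4 13.5 11 0 0 0 0'
python3 - <<'E'
from h import *
from scipy.optimize import least_squares
d=snap('wrist','w22.png'); o=status.get_obs(); print(o['tcp_pos'],o['opening'])
def red(d,box):
    m=cv2.inRange(cv2.cvtColor(d['image'],cv2.COLOR_RGB2HSV),(0,180,80),(4,255,255))|cv2.inRange(cv2.cvtColor(d['image'],cv2.COLOR_RGB2HSV),(176,180,80),(180,255,255))
    u0,u1,v0,v1=box; k=np.zeros_like(m); k[v0:v1,u0:u1]=m[v0:v1,u0:u1]; c=max(cv2.findContours(k,0,2)[0],key=cv2.contourArea); return cv2.minEnclosingCircle(c)
obs=[('top0.png',0,(188,206,230,250)),('w2.png',1,(315,355,60,95)),('w3.png',1,(415,480,160,220)),('scene0.png',0,(455,475,225,245))]
px=[]
for n,f,b in obs:
    c=red(load(n),b); print(n,c); px.append((load(n),f,c[0]))
s=least_squares(lambda P:np.concatenate([np.array(w2px(dd,P,bool(f)))-p for dd,f,p in px]),[.485,.319,.1]); print(s.x,s.fun.round(1))
b=w2px(d,s.x,True); print('now pred',b)
try: print(red(d,(int(b[0])-40,int(b[0])+40,max(0,int(b[1])-40),int(b[1])+40)))
except Exception as e: print(e)
m=cv2.inRange(cv2.cvtColor(d['image'],cv2.COLOR_RGB2HSV),(24,130,100),(35,255,255)); print('pred bar',w2px(d,(.446,.18,.08),True))
for c in cv2.findContours(m,0,2)[0]:
    if cv2.contourArea(c)>200: print(cv2.boundingRect(c))
E
```

```text
time_s: 37.25
tcp_pos: [0.4055, 0.3145, 0.1709]
eef_rot: [0.0, 0.699, 0.715, -0.0]
contact_force: [-1.1, -1.6, 0.2]
opening: 0.0001
finger_force: 0.0
[0.40533211 0.31336595 0.17078812] -6.562664082530524e-05
top0.png ((195.1666717529297, 239.8333282470703), 4.249276161193848)
w2.png ((334.4364013671875, 76.2052001953125), 12.565374374389648)
w3.png ((447.6827392578125, 190.38796997070312), 22.039121627807617)
scene0.png ((463.5, 234.5), 5.147915363311768)
[0.48061906 0.31292612 0.1178554 ] [ 0.7  0.8 -0.3 -0.1 -0.1  0.3  0.8 -0. ]
now pred (np.float64(447.424654966441), np.float64(270.8350555370419))
((446.8034362792969, 269.8246765136719), 20.840259552001953)
pred bar (np.float64(365.2411396746378), np.float64(401.0386786869473))
(424, 299, 164, 57)
```

```bash
python3 -m creep '0 0 -4 0 0 0 0;0 0 -7.5 0 0 0 0;3 0 -7.5 0 0 0 0;5 0 -7.5 0 0 0 0;6.5 0 -7.5 0 0 0 0;8 0 -7.5 0 0 0 0;9.5 0 -7.5 0 0 0 0;11 0 -7.5 0 0 0 0;11.8 0 -7.5 0 0 0 0;11.8 0 -7.5 0 0 0 0'
python3 - <<'E'
from h import *
d=snap('wrist','w23.png'); o=status.get_obs(); print(o['tcp_pos'],o['contact_force'])
print('on pred',w2px(d,(.548,.3135,.118),True),'off',w2px(d,(.4806,.313,.118),True))
h=cv2.cvtColor(d['image'],cv2.COLOR_RGB2HSV); m=cv2.inRange(h,(0,180,80),(4,255,255))|cv2.inRange(h,(176,180,80),(180,255,255))
for c in cv2.findContours(m,0,2)[0]:
    if cv2.contourArea(c)>100: print(cv2.boundingRect(c))
E
```

```text
time_s: 38.3
tcp_pos: [0.5167, 0.3111, 0.0951]
eef_rot: [-0.005, 0.7, 0.714, -0.006]
contact_force: [-15.1, 0.5, 8.1]
opening: -0.0001
finger_force: 7.7
[0.516707   0.31103863 0.09510109] [-14.81163772   0.08721645   6.97902703]
on pred (np.float64(403.0524863224394), np.float64(334.61721346968574)) off (np.float64(226.87312033741446), np.float64(331.1765363381602))
(355, 296, 62, 58)
(456, 149, 131, 65)
```

```bash
python3 -m creep '-2 0 0 0 0 0 0;-5 0 0 0 0 0 0;-8 0 2 0 0 0 0;-11 0 7.5 0 0 0 0;-11 0 10 0 0 0 0;-11 0 10 0 0 0 0;-11 0 10 0 0 0 0'
python3 - <<'E'
from h import *
d=snap('wrist','w24.png'); t=snap('top','t4.png'); s=snap('scene','s4.png')
for n,dd,f in [('w',d,1),('top',t,0),('scene',s,0)]:
    h=cv2.cvtColor(dd['image'],cv2.COLOR_RGB2HSV); m=cv2.inRange(h,(0,180,80),(4,255,255))|cv2.inRange(h,(176,180,80),(180,255,255))
    for a in (0.6,.8,1.0):
        P=(.514+.07*np.sin(a-.5),.3135,.057+.07*np.cos(a-.5)); print(n,a,np.round(w2px(dd,P,bool(f)),1))
    for c in cv2.findContours(m,0,2)[0]:
        if cv2.contourArea(c)>15: print('  red',np.round(cv2.minEnclosingCircle(c),1) if 0 else [round(x,1) for x in cv2.minEnclosingCircle(c)[0]],cv2.boundingRect(c))
    y=cv2.inRange(h,(24,130,100),(35,255,255)); print('  bar pred shut',np.round(w2px(dd,(.446,.18,.08),bool(f)),1),'.06rad/12mm up',np.round(w2px(dd,(.446,.18,.092),bool(f)),1),[cv2.boundingRect(c) for c in cv2.findContours(y,0,2)[0] if cv2.contourArea(c)>60])
E
```

```text
time_s: 39.05
tcp_pos: [0.4145, 0.313, 0.1972]
eef_rot: [0.0, 0.701, 0.714, 0.001]
contact_force: [0.0, 0.9, -0.3]
opening: 0.0001
finger_force: 0.0
w 0.6 [482.8 257.4]
w 0.8 [498.8 256. ]
w 1.0 [511.  253.5]
  red [501.0, 251.0] (484, 233, 34, 37)
  red [551.0, 177.0] (511, 153, 82, 44)
  bar pred shut [352.4 380.6] .06rad/12mm up [353.6 389.2] [(357, 284, 207, 62)]
top 0.6 [195.1 226. ]
top 0.8 [195.4 221.5]
top 1.0 [195.9 217.4]
  red [195.5, 218.9] (192, 215, 8, 9)
  red [187.5, 190.0] (182, 174, 13, 33)
  bar pred shut [244.8 253.3] .06rad/12mm up [244.2 252.8] [(217, 236, 48, 19), (467, 175, 28, 49)]
scene 0.6 [471.  244.2]
scene 0.8 [472.7 249.3]
scene 1.0 [473.9 255.1]
  red [498.5, 319.0] (489, 299, 18, 41)
  red [471.9, 254.4] (468, 250, 10, 10)
  red [266.5, 8.5] (265, 0, 5, 18)
  red [163.0, 10.0] (160, 0, 8, 21)
  bar pred shut [403.5 238.8] .06rad/12mm up [404.2 235.4] [(189, 423, 54, 57), (436, 401, 63, 68), (153, 342, 19, 18), (69, 298, 55, 65), (367, 235, 91, 70)]
```

```bash
python3 -m creep '0 0 -5 0 0 0 0;0 0 -10 0 0 0 0;4 0 -10 0 0 0 0;8 0 -10 0 0 0 0;10 0 -10 0 0 0 0;11 0 -10 0 0 0 0;11.3 0 -10 0 0 0 0;11.3 0 -10 0 0 0 0'; python3 -m creep '0.3 0 0 0 0 0 0;0.3 0 0 0 0 0 0;0.3 0 0 0 0 0 0'
```

```text
time_s: 40.0
tcp_pos: [0.5167, 0.3123, 0.0932]
eef_rot: [-0.007, 0.699, 0.715, -0.008]
contact_force: [-18.5, 2.2, 8.8]
opening: -0.0001
finger_force: 9.7
time_s: 40.3
tcp_pos: [0.5168, 0.3122, 0.0933]
eef_rot: [-0.008, 0.699, 0.715, -0.01]
contact_force: [-24.3, 1.5, 12.7]
opening: 0.0
finger_force: 12.5
```

The force rises with no motion, so the lever is at its stop. I'll withdraw and check the final state.

```bash
python3 -m creep '-3 0 0 0 0 0 0;-7 0 0 0 0 0 0;-11 0 4 0 0 0 0;-12 0 8 0 0 0 0;-14 0 12 0 0 0 0;-14 0 12 0 0 0 0;-14 0 12 0 0 0 0'
python3 - <<'E'
from h import *
s=snap('scene','s5.png'); t=snap('top','t5.png')
for n,dd in [('s0',load('scene0.png')),('s5',s),('t0',load('top0.png')),('t5',t)]:
    h=cv2.cvtColor(dd['image'],cv2.COLOR_RGB2HSV); k=np.s_[225:320,355:480] if n[0]=='s' else np.s_[170:260,190:290]
    y=cv2.inRange(h,(24,130,100),(35,255,255))[k]; v,u=np.nonzero(y); print(n,u.min(),u.max(),v.min(),v.max(),len(u))
h=cv2.cvtColor(t['image'],cv2.COLOR_RGB2HSV);m=cv2.morphologyEx(cv2.inRange(h,(50,100,60),(80,255,255)),cv2.MORPH_CLOSE,np.ones((5,5)));m[:140]=0
print([px2w(t,*cv2.minAreaRect(c)[0],.03).round(3) for c in cv2.findContours(m,0,2)[0] if cv2.contourArea(c)>40])
o=status.get_obs(); print(o['time_s'],o['tcp_pos'],o['contact_force'])
E
```

```text
time_s: 41.0
tcp_pos: [0.3899, 0.3138, 0.2162]
eef_rot: [0.0, 0.7, 0.714, 0.0]
contact_force: [1.0, 0.5, -0.2]
opening: 0.0001
finger_force: 0.0
s0 12 102 11 79 818
s5 12 102 10 79 845
t0 23 87 18 84 461
t5 23 87 18 84 450
[array([ 0.654, -0.138,  0.03 ]), array([ 0.661, -0.221,  0.03 ])]
41.1 [0.38940012 0.31299046 0.21441187] [-0.34946492  0.30882539 -0.0611712 ]
```

The guard reads as shut as it did at the start, and the greens are still in the tray. Handing in.

```bash
python3 -c "
from bench import job
print(job.finish_job())"
```

```text
the job is handed in; nothing more can be done
None
```

I handed the job in at about 41 s of robot time: both green packs lie flat in the tray, all three blue packs are in their bays, the guard is shut, and the lever was then pushed to its on stop; the hand-in call returned no verdict, and I did not measure the bystanders again.

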